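# Seat the tube carousel on the rotary drive

### The job

Get the sample mixer ready: pick up the tube carousel that has three large holes, turn it so that its holes line up with the three studs of the rotary drive, and lower it over the hub and studs until it lies flat on the drive plate, then let go. Do not drop it on from a height, and leave the spare carousel with four large holes where it is.

Things in the scene. Friction and masses are not known exactly. Their poses are not given: they have to be found in the camera images.
- carousel: Aluminium disc, diameter 150 mm, 12 mm thick, flat on the bench, 24 small dark tube wells round the rim: the one to fit. THREE large through holes, 28 mm diameter, centres 46 mm from the middle at 0, 120 and 240 degrees about z from body x (any hole fits any stud); central bore 32 mm. Black lifting bar above it. Origin: centre of underside, z up. About 0.45 kg.
- lift_bar (a point): Centre of the carousel's black lifting bar, 56 mm above the disc's underside, on its axis; axes as the disc's. Bar 80 mm long along y, 14 mm wide (x), 20 mm high, on two 12 mm square posts at y = +34 and -34 mm that stand on the disc; below its middle 34 mm of open space above the disc.
- drive_plate: Dark steel plate, diameter 170 mm, on the round white casing (196 mm) of the rotary drive, fixed to the bench. Origin: centre of its top face, 54 mm above the bench, z up; braked. Tapered hub 40 mm tall (24 to 12 mm diameter) and three tapered studs 26 mm tall (18 to 8 mm), 46 mm from the axis at 0, 120, 240 degrees from x. Seated, the carousel's underside lies on the top face, play 4 mm.
- spare: The spare carousel, to be left alone: same disc and lifting bar, but FOUR large holes, 28 mm diameter, 46 mm from the middle at 45, 135, 225 and 315 degrees from x; it does not fit the studs. Origin: centre of underside, z up. The carousels lie left and right of the drive; which lies on which side varies.
Not all that is in view belongs to the job. What is shaped like the part that bears drive_plate but red or turquoise is not meant.

How it is judged (in metres and radians):
At the end, for the whole second after the job is handed in: The three-hole carousel lies right way up and flat on the drive plate, over hub and studs: its underside within 4 mm of the plate's top face, its centre within 10 mm of the axis, tilted less than 0.06 rad, at rest; the four-hole spare is within 30 mm of where it started (z of carousel in the frame of drive_plate between -0.004 and 0.004 m and horizontal distance between carousel and drive_plate below 0.01 m and angle between carousel's own z axis and vertical below 0.06 rad and linear speed of carousel below 0.02 m/s and distance of spare from where it was at the start of the episode below 0.03 m); the robot touches nothing.
It fails at once if the spare carousel is moved by more than 30 mm (distance of spare from where it was at the start of the episode above 0.03 m).
It fails at once if the carousel is dropped onto the drive from a height (falling free at more than 1 m/s, a fall of over 50 mm) (linear speed of carousel above 1 m/s and horizontal distance between carousel and drive_plate below 0.1 m and z of carousel in the frame of drive_plate below 0.08 m and contact force between carousel and the fingers below 0.5 N).
It also fails if it takes over 42 s, if anything falls off the work surface, if the arm or the gripper's body presses on something with over 40 N, if the wrist force passes 120 N, or if a joint passes its speed limit or range.

### The arm

A 6-joint arm with a two-finger parallel gripper is mounted at the origin on the work surface. World frame = base frame: x ahead of the robot, y to its left, z up, the work surface at z = 0. Lengths are in mm, angles in rad, forces in N, time in s.
With the tool pointing down it reaches from about 350 to 875 mm from the base axis. Payload 4.2 kg.
Tool frame: the origin (TCP) lies at the very end of the fingers, on their centre line; the grasp point (between the pads) lies arm.grip_point_offset behind it (arm.grip_point_offset is the distance from the TCP to the grasp point, in mm); z points along the fingers, y is the line along which they close (so a half turn about z gives the same grasp; the last joint's range is limited). The gripper opens to 85 mm and grips with 20 to 120 N. Pads are 22 mm wide; open, the fingers measure 114 mm over their backs; the gripper's body (76 mm by 85 mm) begins 54 mm behind the grasp point. The pads swing forward as they close: fully open they stand 13 mm farther back than shut.
Start: joints at [-0.952, 0.385, 0.008, 0, -1.194, -0.259], TCP at [220.069, -584.952, 231.312] pointing down, gripper open.
Joint ranges: [-3.14, 3.14], [-1.21, 2.06], [-1.07, 1.41], [-3.16, 2.05], [-2.99, -0.16], [-3.1, 3.1]. Speed limits (rad/s): [2.79, 2.79, 3.14, 3.14, 3.14, 3.14].

### API

Orientations are given as a unit quaternion [x, y, z, w].
In Python, from bench import arm, cams, ticket gives the robot as it stands.
- The arm moves only by the tool servo_tool, never from a script. Its argument "commands" is a list that holds one entry, the list of rows, each a list of 7 numbers: the closure in counts, from 0 (fully open) to 255 (shut), then the shift along the tool's x, y, z in m, then the turn, a rotation vector about the tool's x, y, z in degrees. In form: [[[grip, x, y, z, ax, ay, az], ...]]. A call has 1 to 10 rows; each row shifts and turns the commanded pose from where the row before left it, along the tool's axes as they then stand; what a row does not reach is not made up. A row lasts 1/12 s, in which the tool goes at most 41.7 mm and 7.16 degrees, less where a joint would pass 70% of its speed; a pose out of reach is approached as far as the arm can. A call with a gripper value outside its range is refused whole. The fingers move at their own pace and stop on an object; the grip force is fixed at half the most. Time passes only in rows, so rows that do not move let the fingers close. It gives the time, the measured TCP pose, the force, the opening and the grip force at its end, in the units of the state.
- arm.read_state(): the state, without advancing time (a new reading comes with each control period).
- cams.get_image(name): name is "scene" or "top" or "wrist"; returns a dict with "frame" (420x560x3 uint8, blue, green, red), "K" (3x3 intrinsics, pixels), "T" (4x4, takes a point from camera to world coordinates). Camera axes: x right, y up, looking along -z (the intrinsics and any distortion apply to the point x, -y, -z); pixel columns grow to the right and rows downward; lengths in mm; the calibration is good to about 2 mm. A picture is of the moment at which its call begins. There is no depth.
- ticket.job_done(): hands the job in; it is judged then, once.
The state is a dict: "clock": time; "joints": joint angles; "joint_vel": joint speeds; "joint_efforts": joint torques, N m; "position": TCP position; "ee_rot": TCP orientation; "contact_force": force on the tool from outside, world axes, zero at the start; "wrist_torque": the same for the moment, N m; "gripper_width": finger opening in mm; "grasp_force": force on a finger pad.
Only numpy, scipy, OpenCV 4.12 (cv2) and the standard library are available. Lean on these libraries where they do the work, as an engineer would, in place of code of your own. Each camera call takes 0.05 s, during which the arm holds its last target. There are 200 camera calls.

## Working session

There is one attempt and no reset: what is moved stays moved. The work goes in short steps, Python scripts to look and compute and a tool call to move; the robot and the scene stay as the last step left them, time stands still between calls to the robot, and variables do not carry over. Pictures are saved under pics/ and viewed, at most 10 in all, crops included, and the job is handed in when it is done.

Besides the shell and the picture viewer there is one more tool, called after ">>>" as a command line: name --argument value ..., lists and objects as JSON in quotes. servo_tool: Moves the arm, as the interface text tells. Its arguments: {"type":"object","properties":{"commands":{"type":"array","items":{"type":"array","items":{"type":"array","items":{"type":"number"}}}}},"required":["commands"]}

```bash
mkdir -p pics; ls
python3 - <<'E'
from bench import arm,cams
import cv2,pickle
print(arm.read_state(), arm.grip_point_offset)
d={}
for n in ("top","scene"):
    d[n]=cams.get_image(n); cv2.imwrite(f"pics/{n}0.png",d[n]["frame"]); print(n,d[n]["K"],d[n]["T"],[k for k in d[n]])
pickle.dump(d,open("d0.pkl","wb"))
E
```

```text
pics
{'clock': 0.0, 'joints': array([-9.52416398e-01,  3.85571837e-01,  6.63630049e-03, -5.21360214e-04,
       -1.19397009e+00, -2.58623352e-01]), 'joint_vel': array([-0.00138944, -0.00107143, -0.00025289, -0.00018382, -0.00013105,
       -0.00092108]), 'joint_efforts': array([ 9.32547628e-04, -3.92290986e+01,  1.88400275e+01,  4.18626487e+00,
       -4.64339013e-03,  1.79837798e-06]), 'position': array([ 219.86724599, -584.43735846,  230.2131223 ]), 'ee_rot': array([-1.78815094e-01,  9.83882102e-01,  1.05774174e-03, -2.28422044e-04]), 'contact_force': array([-0.46626089,  0.64138344,  0.20789716]), 'wrist_torque': array([-0.0059861 ,  0.0119797 , -0.00727997]), 'grasp_force': 0.0, 'gripper_width': 85.26273235995471} 18.700000000000003
top [[542.77227874   0.         284.79923118]
 [  0.         542.77227874 214.78247446]
 [  0.           0.           1.        ]] [[-1.17303511e-02  9.93612061e-01 -1.12238455e-01  2.30887106e+02]
 [-9.99928597e-01 -1.14002134e-02  3.58276550e-03  1.44827246e+02]
 [ 2.28033668e-03  1.12272468e-01  9.93674843e-01  1.61866962e+03]
 [ 0.00000000e+00  0.00000000e+00  0.00000000e+00  1.00000000e+00]] ['frame', 'K', 'T']
scene [[456.35611176   0.         283.51292238]
 [  0.         456.35611176 218.64172735]
 [  0.           0.           1.        ]] [[ 6.05804514e-01 -6.46152837e-01  4.64206207e-01  1.05702506e+03]
 [ 7.95468857e-01  5.03037366e-01 -3.37909318e-01 -3.38807574e+02]
 [-1.51720029e-02  5.73968570e-01  8.18736765e-01  1.18453436e+03]
 [ 0.00000000e+00  0.00000000e+00  0.00000000e+00  1.00000000e+00]] ['frame', 'K', 'T']
```

View pics/top0.png

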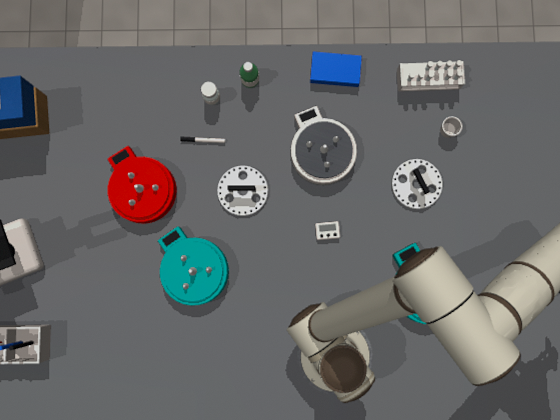

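View pics/scene0.png

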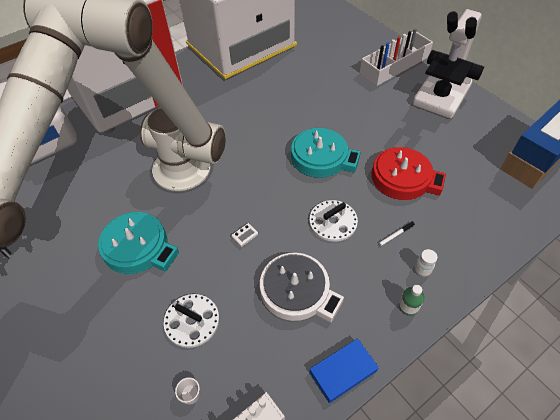

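The top view shows discs at about (243,190) and (417,184), and the white drive at (323,150). I'll enlarge the three areas to count the holes.

Run:
```python
import cv2,pickle,numpy as np
f=pickle.load(open("d0.pkl","rb"))["top"]["frame"]
cs=[(243,190),(417,184),(324,152)]
out=[cv2.resize(f[y-33:y+33,x-33:x+33],(264,264),interpolation=cv2.INTER_CUBIC) for x,y in cs]
g=pickle.load(open("d0.pkl","rb"))["scene"]["frame"]
out2=[cv2.resize(g[y-33:y+33,x-33:x+33],(264,264),interpolation=cv2.INTER_CUBIC) for x,y in [(333,220),(191,320),(295,286)]]
cv2.imwrite("pics/crop.png",np.vstack([np.hstack(out),np.hstack(out2)]))
```

```text
(no output)
```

View pics/crop.png

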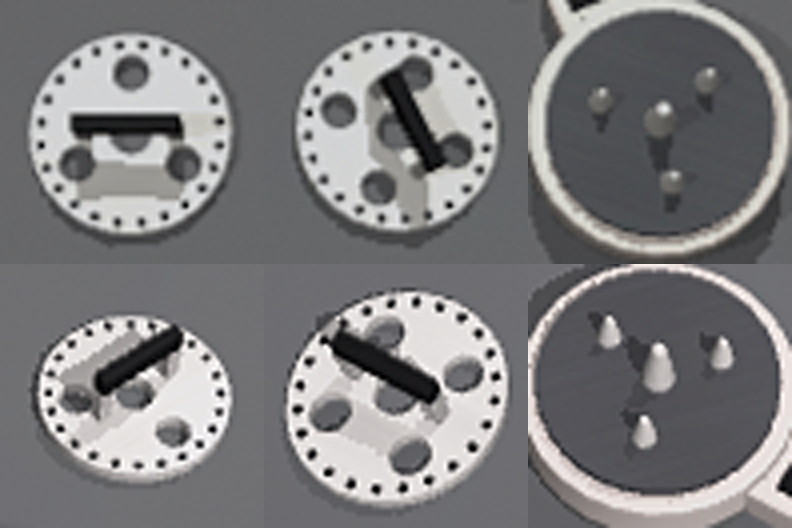

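Top row of the crops: the left disc at (243,190) has three holes, so it is the one to fit. The right one has four and is the spare. Hole, bar and stud-tip pixels are readable, so I'll cast rays onto the known heights.

```bash
cat > h.py <<'E'
import numpy as np,cv2
def ray(im,uv,z):
    K,T=im["K"],im["T"]; uv=np.atleast_2d(np.float64(uv))
    d=np.c_[(uv[:,0]-K[0,2])/K[0,0],-(uv[:,1]-K[1,2])/K[1,1],-np.ones(len(uv))]@T[:3,:3].T
    c=T[:3,3]; return c+d*((z-c[2])/d[:,2])[:,None]
def blob(mask,seed):
    n,l,s,c=cv2.connectedComponentsWithStats(mask.astype(np.uint8),connectivity=4); k=l[seed[1],seed[0]]
    cs,_=cv2.findContours((l==k).astype(np.uint8),cv2.RETR_EXTERNAL,cv2.CHAIN_APPROX_NONE)
    return max(cs,key=len)[:,0]
def ang3(P,c):
    a=np.arctan2(P[:,1]-c[1],P[:,0]-c[0]); return np.degrees(np.angle(np.exp(3j*a).mean())/3),np.degrees(a)
E
python3 - <<'E'
import pickle; from h import *
d=pickle.load(open("d0.pkl","rb")); t=d["top"]; s=d["scene"]
r=np.round
def circ(P): return r(cv2.minEnclosingCircle(P[:,:2].astype(np.float32))[0],1),r(cv2.minEnclosingCircle(P[:,:2].astype(np.float32))[1],1)
for n,im,seed in (("top",t,(225,180)),("scene",s,(345,235))):
    g=im["frame"].min(2); print(n,g[seed[1],seed[0]])
    b=blob(g>140,seed); print("disc",circ(ray(im,cv2.convexHull(b)[:,0],12)))
for n,im,seed in (("top",t,(315,170)),("scene",s,(275,300))):
    g=im["frame"].max(2); print(n,g[seed[1],seed[0]])
    b=blob(g<100,seed); print("plate",circ(ray(im,cv2.convexHull(b)[:,0],54)))
H=ray(t,[(242.75,175),(229.2,197.5),(256,197.5)],12); c=H.mean(0); print("holes",r(H,1),c,ang3(H,c),np.linalg.norm(H-c,axis=1))
print("bar ends",r(ray(t,[(227.8,188),(255.7,188.5)],66),1))
S=ray(t,[(309.2,142),(336,137.5),(326.7,163)],78); c=S.mean(0); print("studs",r(S,1),c,ang3(S,c),np.linalg.norm(S-c,axis=1), "hub",ray(t,[324.2,146],92))
o=np.array([262,253]);U=np.array([(610-528,318-264),(722-528,340-264),(645-528,418-264)])/4+o
S=ray(s,U,79);c=S.mean(0);print("studs scene",r(S,1),c,ang3(S,c),np.linalg.norm(S-c,axis=1))
E
```

```text
top 210
disc (array([488.9, 266. ]), np.float64(75.9))
scene 0
disc (array([-122.5,  534.6]), np.float64(1408.1))
top 78
plate (array([599.9,  23.2]), np.float64(84.7))
scene 88
plate (array([601.5,  22.4]), np.float64(85.5))
holes [[534.  263.9  12. ]
 [466.3 304.6  12. ]
 [465.3 224.5  12. ]] [488.54671405 264.3375981   12.        ] (np.float64(-0.6011242177193163), array([  -0.54828723,  118.97192108, -120.22701807])) [45.49986453 46.022426   46.09481607]
bar ends [[486.2 303.3  66. ]
 [483.8 222.5  66. ]]
studs [[616.6  66.   78. ]
 [629.  -12.1  78. ]
 [554.   16.5  78. ]] [599.87329843  23.48184028  78.        ] (np.float64(-51.126522924118234), array([  68.57620985,  -50.61980092, -171.33593445])) [45.67583666 45.97066382 46.37967248] hub [[600.83321163  23.82946892  92.        ]]
studs scene [[556.7  17.7  79. ]
 [617.1  67.8  79. ]
 [631.2  -9.7  79. ]] [601.65635908  25.25086964  79.        ] (np.float64(-50.08022687178021), array([-170.42388888,   70.0040916 ,  -49.82089364])) [45.63255642 45.27313204 45.74761187]
```

Cross-checks agree:
- **Carousel:** centre (488.5, 265), yaw about -0.7°. Hole radius came out near 46 mm and disc radius near 75 mm, as given.
- **Drive:** centre (600.5, 23.5), stud phase about -50.6°. Plate radius came out near 85 mm.

I'll turn the tool first so that its y axis lies along world -x.

>>> servo_tool --commands '[[[0,0,0,0,0,0,-6.85],[0,0,0,0,0,0,-6.85],[0,0,0,0,0,0,-6.85],[0,0,0,0,0,0,-6.85],[0,0,0,0,0,0,-6.85],[0,0,0,0,0,0,-6.85],[0,0,0,0,0,0,-6.85],[0,0,0,0,0,0,-6.85],[0,0,0,0,0,0,-6.85],[0,0,0,0,0,0,-6.85]]]'

```text
clock: 0.93
position: [220.0, -584.6, 230.6]
ee_rot: [-0.704, 0.711, 0.001, 0.0]
contact_force: [-0.8, -0.6, -0.5]
gripper_width: 85.2
grasp_force: 0.0
```

>>> servo_tool --commands '[[[0,-0.034,-0.0112,0,0,0,0],[0,-0.034,-0.0112,0,0,0,0],[0,-0.034,-0.0112,0,0,0,0],[0,-0.034,-0.0112,0,0,0,0],[0,-0.034,-0.0112,0,0,0,0],[0,-0.034,-0.0112,0,0,0,0],[0,-0.034,-0.0112,0,0,0,0],[0,-0.034,-0.0112,0,0,0,0],[0,-0.034,-0.0112,0,0,0,0],[0,-0.034,-0.0112,0,0,0,0]]]'

```text
clock: 1.77
position: [337.2, -245.0, 231.1]
ee_rot: [-0.701, 0.713, 0.0, 0.0]
contact_force: [1.2, -0.5, 0.2]
gripper_width: 85.3
grasp_force: 0.0
```

>>> servo_tool --commands '[[[0,-0.034,-0.0112,0,0,0,0],[0,-0.034,-0.0112,0,0,0,0],[0,-0.034,-0.0112,0,0,0,0],[0,-0.034,-0.0112,0,0,0,0],[0,-0.034,-0.0112,0,0,0,0],[0,-0.034,-0.0112,0,0,0,0],[0,-0.034,-0.0112,0,0,0,0],[0,-0.034,-0.0112,0,0,0,0],[0,-0.034,-0.0112,0,0,0,0],[0,-0.034,-0.0112,0,0,0,0]]]'

```text
clock: 2.6
position: [454.4, 93.3, 231.1]
ee_rot: [-0.702, 0.712, 0.0, -0.0]
contact_force: [0.8, -0.0, -0.5]
gripper_width: 85.4
grasp_force: 0.0
```

>>> servo_tool --commands '[[[0,-0.0345,-0.0064,0,0,0,0],[0,-0.0345,-0.0064,0,0,0,0],[0,-0.0345,-0.0064,0,0,0,0],[0,-0.0345,-0.0064,0,0,0,0],[0,-0.0345,-0.0064,0,0,0,0],[0,0,0,0,0,0,0],[0,0,0,0,0,0,0],[0,0,0,0,0,0,0]]]'

```text
clock: 3.27
position: [488.7, 263.2, 230.6]
ee_rot: [-0.702, 0.712, 0.0, -0.001]
contact_force: [0.6, -0.3, 0.0]
gripper_width: 85.3
grasp_force: 0.0
```

Run:
```python
from bench import arm,cams
import cv2,pickle
print({k:v for k,v in arm.read_state().items() if k in("clock","position","ee_rot","joints")})
w=cams.get_image("wrist"); cv2.imwrite("pics/w1.png",w["frame"]); pickle.dump(w,open("w1.pkl","wb")); print(w["K"],w["T"])
```

```text
{'clock': 3.2667, 'joints': array([ 7.85898638e-01,  2.67436104e-01, -1.65748619e-01, -2.89142411e-04,
       -1.13939988e+00, -8.00993331e-01]), 'position': array([488.68425364, 263.17977588, 230.62101869]), 'ee_rot': array([-7.01706475e-01,  7.12465583e-01,  1.24071856e-04, -8.95164151e-04])}
[[360.66736697   0.         271.8252797 ]
 [  0.         360.66736697 210.4400351 ]
 [  0.           0.           1.        ]] [[-9.99886358e-01 -1.47513495e-02 -3.10945510e-03  4.87520216e+02]
 [ 1.50056163e-02 -9.54011746e-01 -2.99393419e-01  1.87283536e+02]
 [ 1.45000026e-03 -2.99406055e-01  9.54124684e-01  3.73233005e+02]
 [ 0.00000000e+00  0.00000000e+00  0.00000000e+00  1.00000000e+00]]
```

View pics/w1.png

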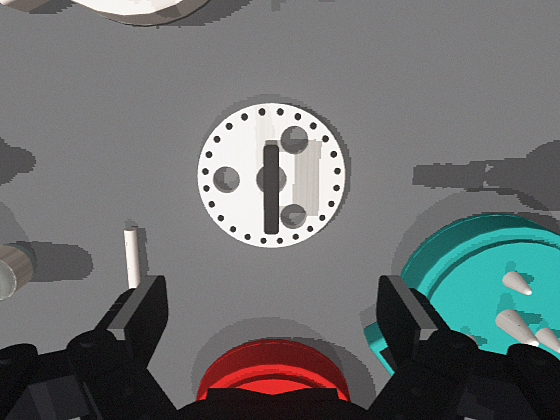

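The wrist view shows the three-hole disc centred near (271,175), with holes at about (226,180), (294,139) and (293,216). The bar runs along column 271 from row 146 to 234. I'll measure it from here.

Run:
```python
import pickle; from h import *
w=pickle.load(open("w1.pkl","rb")); g=w["frame"].min(2)
b=cv2.convexHull(blob(g>125,(215,210)))[:,0]; print(len(b)); P=ray(w,b,12)
print("disc",cv2.minEnclosingCircle(P[:,:2].astype(np.float32)))
H=ray(w,[(226.5,179.5),(294.5,139),(293,216)],12); c=H.mean(0); print(c,ang3(H,c),np.linalg.norm(H-c,axis=1))
m=np.zeros(g.shape,bool);m[130:245,255:288]=1
bb=blob((w["frame"].max(2)<70)&m,(271,220)); B=ray(w,bb,66)[:,:2].astype(np.float32); print("bar",cv2.minAreaRect(B))
x=bb[bb[:,1]==0] ; 
for row in(152,190,225):
    xs=bb[np.abs(bb[:,1]-row)<1,0]; print(row,xs.min(),xs.max(),ray(w,[(xs.min(),row),(xs.max()+1,row)],66)[:,:2].round(1).tolist())
```

```text
31
disc ((492.0117492675781, 283.7733459472656), 132.8544921875)
[488.71694527 266.96353582  12.        ] (np.float64(-0.5725998439218463), array([  -0.22925575, -120.48821328,  118.9996525 ])) [45.80130429 46.39429617 45.92012854]
bar ((479.92950439453125, 319.6191711425781), (405.2735290527344, 609.7665405273438), 89.04966735839844)
152 0 559 [[718.4, 228.1], [242.7, 235.4]]
190 0 559 [[726.4, 261.2], [235.2, 268.8]]
225 0 559 [[734.2, 293.7], [227.9, 301.5]]
```

Hole-based centre (488.7, 267), bar x about 488.3, yaw about -0.6°. I'm nearly aligned, so I'll shift 2.5 mm and descend to put the grasp point at z = 56.

>>> servo_tool --commands '[[[0,-0.0025,0,0.024,0,0,0],[0,0,0,0.027,0,0,0],[0,0,0,0.027,0,0,0],[0,0,0,0.027,0,0,0],[0,0,0,0.025,0,0,0],[0,0,0,0.021,0,0,0],[0,0,0,0.016,0,0,0],[0,0,0,0.014,0,0,0],[0,0,0,0.012,0,0,0],[0,0,0,0,0,0,0]]]'

```text
clock: 4.15
position: [487.9, 263.5, 36.4]
ee_rot: [-0.701, 0.713, 0.0, -0.003]
contact_force: [-0.7, -0.7, 0.2]
gripper_width: 85.3
grasp_force: 0.0
```

>>> servo_tool --commands '[[[255,0,0,0,0,0,0],[255,0,0,0,0,0,0],[255,0,0,0,0,0,0],[255,0,0,0,0,0,0],[255,0,0,0,0,0,0],[255,0,0,0,0,0,0],[255,0,0,0,0,0,0],[255,0,0,0,0,0,0],[255,0,0,0,0,0,0],[255,0,0,0,0,0,0]]]'

```text
clock: 4.98
position: [489.5, 266.3, 39.0]
ee_rot: [-0.702, 0.712, -0.0, 0.0]
contact_force: [-1.2, -0.5, 5.9]
gripper_width: 12.9
grasp_force: 60.1
```

Gripped (opening 12.9 mm, 60 N). Now I'll lift 130 mm while turning +49.8° about tool z.

>>> servo_tool --commands '[[[255,0,0,-0.005,0,0,0],[255,0,0,-0.01,0,0,0],[255,0,0,-0.015,0,0,6],[255,0,0,-0.015,0,0,6.3],[255,0,0,-0.015,0,0,6.3],[255,0,0,-0.015,0,0,6.3],[255,0,0,-0.015,0,0,6.3],[255,0,0,-0.015,0,0,6.3],[255,0,0,-0.015,0,0,6.3],[255,0,0,-0.01,0,0,6]]]'

```text
clock: 5.82
position: [489.0, 265.8, 169.5]
ee_rot: [-0.334, 0.943, 0.0, 0.0]
contact_force: [0.1, 0.9, -4.2]
gripper_width: 13.0
grasp_force: 58.7
```

Run:
```python
from bench import arm,cams
import cv2,pickle,numpy as np
from scipy.spatial.transform import Rotation as R
s=arm.read_state(); print(s["position"],s["joints"],s["contact_force"],s["wrist_torque"],s["grasp_force"])
M=R.from_quat(s["ee_rot"]).as_matrix(); print(M.round(3),np.degrees(np.arctan2(M[1,1],M[0,1])))
d=np.r_[600.5,23.5,s["position"][2]]-s["position"]; print(d,M.T@d)
w=cams.get_image("wrist"); cv2.imwrite("pics/w2.png",w["frame"]); pickle.dump(w,open("w2.pkl","wb"))
```

```text
[489.01968164 265.79902715 169.53866289] [ 7.88918388e-01  3.22328933e-01 -2.51925459e-01 -3.25188614e-04
 -9.96147367e-01 -1.67898750e+00] [ 0.1250041   0.87900014 -4.1711421 ] [ 0.08144277 -0.07820746 -0.04575705] 58.73004734516144
[[-0.777 -0.629  0.   ]
 [-0.629  0.777  0.   ]
 [-0.     0.    -1.   ]] 128.9926757328962
[ 111.48031836 -242.29902715    0.        ] [ 6.58141656e+01 -2.58466951e+02 -1.05041930e-01]
```

View pics/w2.png

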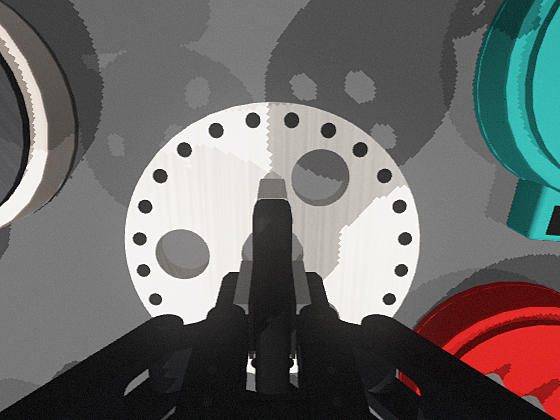

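The disc is held level and centred. Its holes show at (182,254) and (321,177), and the underside is at about 130 mm, clear of the 94 mm hub. Next I'll move over the drive and check from the top camera.

>>> servo_tool --commands '[[[255,0.0066,-0.0258,0,0,0,0],[255,0.0066,-0.0258,0,0,0,0],[255,0.0066,-0.0258,0,0,0,0],[255,0.0066,-0.0258,0,0,0,0],[255,0.0066,-0.0258,0,0,0,0],[255,0.0066,-0.0258,0,0,0,0],[255,0.0066,-0.0258,0,0,0,0],[255,0.0066,-0.0258,0,0,0,0],[255,0.0066,-0.0258,0,0,0,0],[255,0.0066,-0.0258,0,0,0,0]]]'

```text
clock: 6.7
position: [601.0, 23.2, 167.1]
ee_rot: [-0.337, 0.941, 0.0, -0.001]
contact_force: [1.6, 1.2, -3.9]
gripper_width: 13.2
grasp_force: 59.1
```

>>> servo_tool --commands '[[[255,0,0,0.005,0,0,0],[255,0,0,0.01,0,0,0],[255,0,0,0.01,0,0,0],[255,0,0,0.004,0,0,0],[255,0,0,0,0,0,0],[255,0,0,0,0,0,0]]]'

```text
clock: 7.2
position: [601.2, 25.3, 138.7]
ee_rot: [-0.337, 0.941, -0.0, -0.001]
contact_force: [0.8, -0.6, -3.1]
gripper_width: 12.9
grasp_force: 59.2
```

Run:
```python
from bench import arm,cams
import cv2,pickle,numpy as np
from scipy.spatial.transform import Rotation as R
s=arm.read_state(); print(s["position"],s["contact_force"],s["grasp_force"])
M=R.from_quat(s["ee_rot"]).as_matrix(); print(np.degrees(np.arctan2(M[1,1],M[0,1])))
d={n:cams.get_image(n) for n in("top","scene","wrist")}; pickle.dump(d,open("d3.pkl","wb"))
f=d["top"]["frame"][110:190,270:380]; g=d["scene"]["frame"][235:335,240:350]
v=np.vstack([np.hstack([cv2.resize(f,(400,291),interpolation=2),cv2.resize(g,(320,291),interpolation=2)]),cv2.resize(d["wrist"]["frame"],(720,540))[240:540]]); cv2.imwrite("pics/v3.png",v)
```

```text
[601.15187692  25.28917138 138.70103271] [ 0.80416565 -0.63141394 -3.06578682] 59.24255311489105
129.41556259058873
```

View pics/v3.png

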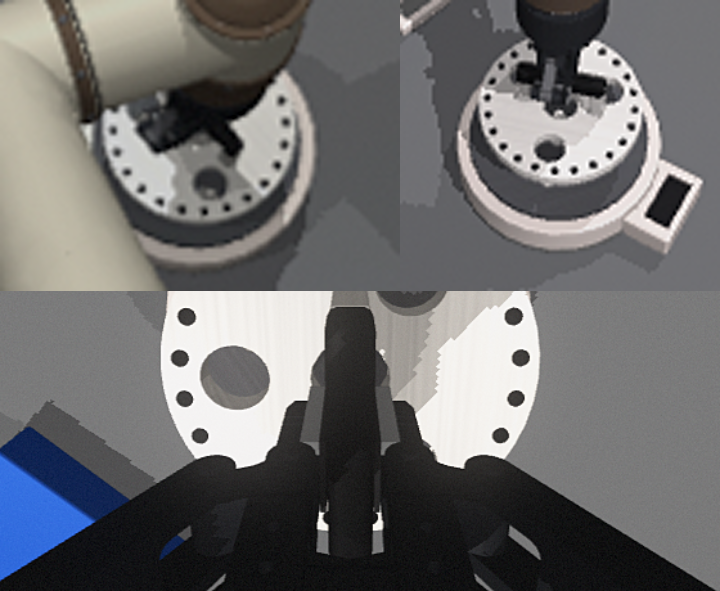

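The disc hangs over the drive: the top and scene crops show it about concentric with the plate. I'll measure its centre precisely from the rim wells in two cameras.

Run:
```python
import pickle; from h import *
from scipy.optimize import least_squares
d=pickle.load(open("d3.pkl","rb"))
for n,lo,hi in(("scene",6,60),("wrist",60,500),("top",4,40)):
    im=d[n]; g=im["frame"].min(2)
    k,l,s,c=cv2.connectedComponentsWithStats((g<120).astype(np.uint8),connectivity=4)
    c=c[(s[:,4]>lo)&(s[:,4]<hi)]; P=ray(im,c,111.7)[:,:2]
    r=np.hypot(P[:,0]-601,P[:,1]-24.5); P=P[(r>55)&(r<80)]
    f=least_squares(lambda q:np.hypot(P[:,0]-q[0],P[:,1]-q[1])-q[2],[601,24,67],loss="soft_l1"); print(n,len(P),f.x.round(1),np.abs(f.fun).max().round(1))
    e=np.sort(np.degrees(np.arctan2(P[:,1]-f.x[1],P[:,0]-f.x[0])));print(np.round(e%15,1))
```

```text
scene 1 [600.9  24.   66.9] 0.0
[3.8]
wrist 16 [602.2  26.6  68. ] 0.1
[2.  2.  2.  2.  1.9 2.  2.  1.9 2.  2.  2.  2.  2.  2.  2.  1.9]
top 5 [601.6  24.9  67.8] 0.2
[2.4 1.5 1.5 2.  1.7]
```

Disc yaw is -50.5°, matching the studs. The centre is about 1.5 mm off along tool x, so I'll correct that and lower in stages while watching the force.

>>> servo_tool --commands '[[[255,0.0015,-0.0003,0,0,0,0],[255,0,0,0.004,0,0,0],[255,0,0,0.004,0,0,0],[255,0,0,0.004,0,0,0],[255,0,0,0.004,0,0,0],[255,0,0,0.004,0,0,0],[255,0,0,0.004,0,0,0],[255,0,0,0.003,0,0,0],[255,0,0,0.003,0,0,0],[255,0,0,0,0,0,0]]]'

```text
clock: 8.18
position: [600.3, 23.3, 108.4]
ee_rot: [-0.336, 0.942, 0.0, -0.001]
contact_force: [-0.5, -0.1, -4.4]
gripper_width: 13.1
grasp_force: 59.4
```

>>> servo_tool --commands '[[[255,0,0,0.002,0,0,0],[255,0,0,0.002,0,0,0],[255,0,0,0.002,0,0,0],[255,0,0,0.001,0,0,0],[255,0,0,0.001,0,0,0],[255,0,0,0,0,0,0]]]'

```text
clock: 8.68
position: [600.6, 23.3, 101.1]
ee_rot: [-0.336, 0.942, 0.0, -0.0]
contact_force: [0.4, -0.3, -4.1]
gripper_width: 13.3
grasp_force: 59.4
```

>>> servo_tool --commands '[[[255,0,0,0.002,0,0,0],[255,0,0,0.002,0,0,0],[255,0,0,0.001,0,0,0],[255,0,0,0.001,0,0,0],[255,0,0,0.001,0,0,0],[255,0,0,0,0,0,0],[255,0,0,0,0,0,0]]]'

```text
clock: 9.27
position: [600.7, 23.4, 94.2]
ee_rot: [-0.336, 0.942, -0.0, -0.0]
contact_force: [-0.7, -0.4, -3.8]
gripper_width: 12.8
grasp_force: 59.4
```

>>> servo_tool --commands '[[[255,0,0,0.0005,0,0,0],[255,0,0,0.0005,0,0,0],[255,0,0,0,0,0,0],[255,0,0,0,0,0,0]]]'

```text
clock: 9.6
position: [600.7, 23.4, 93.3]
ee_rot: [-0.336, 0.942, 0.0, -0.0]
contact_force: [-0.0, 0.1, -2.7]
gripper_width: 12.9
grasp_force: 59.4
```

>>> servo_tool --commands '[[[255,0,0,0.0005,0,0,0],[255,0,0,0.0003,0,0,0],[255,0,0,0,0,0,0],[255,0,0,0,0,0,0]]]'

```text
clock: 9.93
position: [600.8, 23.4, 93.1]
ee_rot: [-0.336, 0.942, -0.0, 0.0]
contact_force: [-2.4, -0.2, 0.1]
gripper_width: 12.8
grasp_force: 59.9
```

The weight has come off the gripper at underside z of about 54.1, so the disc is seated. Releasing and backing off.

>>> servo_tool --commands '[[[0,0,0,0,0,0,0],[0,0,0,0,0,0,0],[0,0,0,0,0,0,0],[0,0,0,0,0,0,0],[0,0,0,0,0,0,0],[0,0,0,0,0,0,0],[0,0,0,0,0,0,0],[0,0,0,0,0,0,0]]]'

```text
clock: 10.6
position: [600.7, 23.4, 92.5]
ee_rot: [-0.336, 0.942, -0.0, 0.0]
contact_force: [-0.4, 0.2, 0.5]
gripper_width: 85.3
grasp_force: 0.0
```

>>> servo_tool --commands '[[[0,0,0,-0.01,0,0,0],[0,0,0,-0.02,0,0,0],[0,0,0,-0.02,0,0,0],[0,0,0,-0.02,0,0,0],[0,0,0,-0.02,0,0,0],[0,0,0,-0.02,0,0,0],[0,0,0,-0.02,0,0,0],[0,0,0,-0.01,0,0,0],[0,0,0,0,0,0,0],[0,0,0,0,0,0,0]]]'

```text
clock: 11.43
position: [600.5, 23.5, 232.6]
ee_rot: [-0.336, 0.942, 0.0, 0.0]
contact_force: [-0.1, 0.3, -1.0]
gripper_width: 85.4
grasp_force: 0.0
```

Run:
```python
from bench import arm,cams
import cv2,numpy as np; from h import *
from scipy.optimize import least_squares
s=arm.read_state(); print(s["position"],s["contact_force"],s["clock"],s["gripper_width"])
im=cams.get_image("wrist"); sc=cams.get_image("scene")["frame"]
k,l,st,c=cv2.connectedComponentsWithStats((im["frame"].min(2)<120).astype(np.uint8),connectivity=4)
c=c[(st[:,4]>15)&(st[:,4]<300)]; P=ray(im,c,66)[:,:2]; r=np.hypot(P[:,0]-601,P[:,1]-24.5); P=P[(r>58)&(r<78)]
f=least_squares(lambda q:np.hypot(P[:,0]-q[0],P[:,1]-q[1])-q[2],[601,24,67],loss="soft_l1"); print(len(P),f.x,np.abs(f.fun).max())
cv2.imwrite("pics/v4.png",np.hstack([cv2.resize(im["frame"],(400,300)),cv2.resize(sc[235:335,220:353],(400,300),interpolation=2)]))
```

```text
[600.4716922   23.49324851 232.64373439] [-0.11325227  0.29129127 -1.04399385] 11.4333 85.38220097368642
24 [600.6915811   24.41310861  67.56919455] 0.14903189328165922
```

View pics/v4.png

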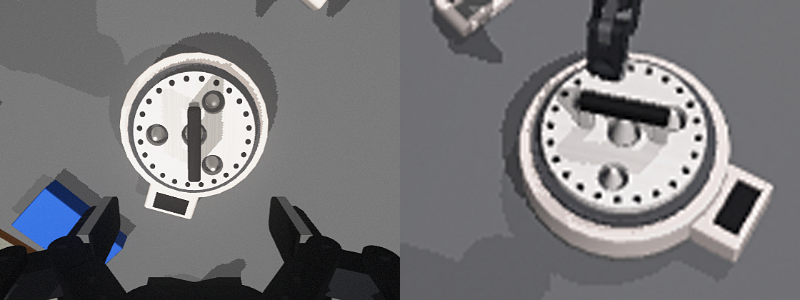

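The disc lies flat and concentric on the plate. The studs show in its three holes (left picture, about (157,134), (212,101) and (211,163)), all 24 rim wells fit a circle to 0.15 mm at z = 66, and the gripper is clear.

```bash
python3 -c "
from bench import ticket; print(ticket.job_done())"
```

```text
the job is handed in; nothing more can be done
None
```

The three-hole carousel is seated flat over the drive's hub and studs and released, the spare was not touched, and the job was handed in at about 11.5 s of the 42 s allowed; no verdict came back.

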